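Tip a carton onto the flatbed label reader and push it home

TASK

Have the standing carton read: keeping it on its foot, slide it squarely up against the low edge of the flatbed reader, tip it over that edge by pushing high so that it lies flat on the glass, then push it along until it seats firmly but gently against the orange stop plate, and take the hand away. Never lift the carton or press hard enough to dent it, and leave the cup, the dish and the little box where they are.

Things in the scene. Friction and masses are not known exactly. Their poses are not given: they have to be found in the camera images.
- carton: Orange-and-white carton, 40 (x) x 46 (y) x 105 mm (z, up at the start), 0.1 to 0.17 kg; origin at the centre of its underside. Starts 20 to 50 mm clear of the reader's stop edge, within 10 mm of the reader's centre line, its x within 0.25 rad of the reader's x. The robot dents it above 20 N. Pushed below 20 mm it slides; pushed high it tips, and falls by itself once leaning over 0.4 rad.
- reader: Grey label reader fixed on the worktop, 196 long (x) x 90 wide (y) x 14 mm high, flat top with a glass window. Origin on the worktop at the middle of its stop edge; x runs level from there to the fence, y across, z up. The carton ends lying with its foot end to the stop edge, its origin within 22 mm of the reader's centre line, long side parallel to it.
- stop_edge (a point): Middle of the top of the reader's stop edge: an upright end face 14 mm high with a steel strip, the low stop that holds the carton's foot while it tips. Tipped over it, the carton lies with its own x pointing down, its z along the reader's x, and its foot end near the stop edge (15 to 40 mm short of it).
- fence: Bracket 70 wide, 42 mm high across the reader's end; origin at the bottom of its face, 170 mm from the stop edge, 14 mm up; axes as reader. It carries an unyielding orange stop plate, 58 wide, 2 to 34 mm above the reader's top, its face 22 to 44 mm in front of the bracket; the setting is not reported: find it by feel. Seat the carton with about 8 N (over 3 N for 0.3 s); sliding takes 0.5 to 1.5 N.
- cup: Bystander: clear sample cup with yellow screw lid, 58 mm across, 63 mm high; origin at the centre of its underside. On the far side of the reader.
- dish: Bystander: flat clear petri dish, 59 mm across, 15 mm high; origin at the centre of its underside. On the far side of the carton's start.
- glass_box: Bystander: small white and red box, 28 x 46 x 17 mm; origin at the centre of its underside. On the far side of the reader, near the fence.

How it is judged:
By the outcome, as a careful person would: the job done as asked, in the order asked, and still so for the second after the job is handed in, with the robot touching nothing.
It also fails if it takes over 54 s, if anything falls off the work surface, if the arm or the gripper's body presses on something with over 40 N, if the wrist force passes 120 N, or if a joint passes its speed limit or range.

ROBOT

A 6-joint arm with a two-finger parallel gripper is mounted at the origin on a cart in front of the work surface, level with it; the furniture and walls round the work are solid. World frame = base frame: x ahead of the robot, y to its left, z up, the work surface at z = 0. Lengths are in m, angles in rad, forces in N, time in s.
With the tool pointing down it reaches from about 0.35 to 0.725 m from the base axis. Payload 6 kg.
Tool frame: the origin (TCP) lies at the very end of the fingers, on their centre line; the grasp point (between the pads) lies 19 mm behind it (manip.tcp_to_grasp is the distance from the TCP to the grasp point, in m); z points along the fingers, y is the line along which they close (so a half turn about z gives the same grasp; the last joint's range is limited). The gripper opens to 85 mm and grips with 20 to 120 N. Pads are 22 mm wide; open, the fingers measure 114 mm over their backs; the gripper's body (76 mm by 85 mm) begins 54 mm behind the grasp point. The pads swing forward as they close: fully open they stand 13 mm farther back than shut.
Start: joints at [-0.911, 0.04, 0.085, 0, -1.615, -0.334], TCP at [0.192, -0.568, 0.231] pointing down, gripper open.
Joint ranges: [-2.56, 2.56], [-1.29, 2.01], [-1.08, 1.49], [-3.29, 1.98], [-2.81, -0.18], [-2.99, 2.99]. Speed limits (rad/s): [2.57, 2.57, 3.01, 3.14, 3.14, 3.14].

INTERFACE

Orientations are given as a rotation vector (axis times angle).
In Python, from cell import manip, eyes, silhouettes, tip_of gives the robot as it stands.
- The arm moves only by the tool drive_tool, never from a script. Its argument "rows" is a list of rows, each an object of numbers: "dx", "dy", "dz": the shift along the tool's x, y, z in m; "wx", "wy", "wz": the turn, a rotation vector about the tool's x, y, z in degrees. In form: [{"dx": .., "dy": .., "dz": .., "wx": .., "wy": .., "wz": ..}, ...]. A call has 1 to 8 rows; each row shifts and turns the commanded pose from where the row before left it, along the tool's axes as they then stand; what a row does not reach is not made up. A row lasts 1/12 s, in which the tool goes at most 41.7 mm and 7.16 degrees, less where a joint would pass 70% of its speed; a pose out of reach is approached as far as the arm can. A call is refused whole if a number of a shift passes 0.0417 or a number of a turn 7.16, either way. A call with a gripper value outside its range is refused whole. "fingers" is the closure, from 0 (fully open) to 1 (shut), set as the call begins (left out, the last holds). The fingers move at their own pace and stop on an object; "force" is the grip in N (left out, the last holds). Time passes only in rows, so rows that do not move let the fingers close. It gives the time, the measured TCP pose, the force, the opening and the grip force at its end, in the units of the state.
- manip.read_state(): the state, without advancing time (a new reading comes with each control period).
- eyes.snapshot(name): name is "scene" or "top" or "wrist"; returns a dict with "img" (420x560x3 uint8, blue, green, red), "fx", "fy", "cx", "cy" (pixels), "dist_coeffs" ([k1, k2, p1, p2, k3] as OpenCV has them; the pictures are not rectified), "xyz" and "attitude" of the camera in the world; the wrist camera has in their place "hand_eye" (4x4, takes a point from camera to tool coordinates, whose origin is the TCP and whose axes are the flange's). Camera axes: x right, y down, z forward; pixel columns grow to the right and rows downward; lengths in m; the calibration is good to about 2 mm. A picture is of the moment at which its call begins: read the wrist's pose just before it. There is no depth.
- manip.sign_off(): hands the job in; it is judged then, once.
Trained networks look in a picture, given as the dict that the camera call returned (one of the last four; its "shot" number tells which), for a name from the list of things; names that differ only in an ending like _2 or _b are one class to them, and where a whole thing is asked for, a point or a joint stands for the part that bears it (a point fixed in the world has none). Each returns a list of dicts, best first, with "confidence" (0 to 1); they miss things now and then, are a little off and sometimes report something else, mostly with a low value. They report only what shows in the picture. A call takes as long as a camera call.
- silhouettes(picture, query): "mask" (420x560 bool, what is visible of it).
- tip_of(picture, query): "centre" ([x, y, z] in m, in the coordinates of the camera as it stood for that picture, good to about 4 mm: a listed point, or the origin of a listed thing).
The state is a dict: "time": time; "q": joint angles; "qd": joint speeds; "tau": joint torques, N m; "tool_pos": TCP position; "orientation": TCP orientation; "force": force on the tool from outside, world axes, zero at the start; "wrist_torque": the same for the moment, N m; "grip_width": finger opening in m; "gripper_force": force on a finger pad.
Only numpy, scipy, OpenCV 4.12 (cv2) and the standard library are available. Lean on these libraries where they do the work, as an engineer would, in place of code of your own. Each camera call takes 0.05 s, during which the arm holds its last target. There are 200 camera calls.

## Working session

There is one attempt and no reset: what is moved stays moved. The work goes in short steps, Python scripts to look and compute and a tool call to move; the robot and the scene stay as the last step left them, time stands still between calls to the robot, and variables do not carry over. Pictures are saved under pics/ and viewed, at most 10 in all, crops included, and the job is handed in when it is done.

Besides the shell and the picture viewer there is one more tool, called by a JSON object that holds its "op" and its "data". drive_tool: Moves the arm, as the interface text tells. Its arguments: {"type":"object","properties":{"rows":{"type":"array","items":{"type":"object","properties":{"dx":{"type":"number"},"dy":{"type":"number"},"dz":{"type":"number"},"wx":{"type":"number"},"wy":{"type":"number"},"wz":{"type":"number"}}}},"fingers":{"type":"number"},"force":{"type":"number"}},"required":["rows"]}

```bash
mkdir -p pics; ls
cat > h.py <<'E'
import numpy as np, cv2
from scipy.spatial.transform import Rotation as R
from cell import manip, eyes, silhouettes, tip_of
def camT(s):
    T=np.eye(4)
    if 'hand_eye' in s:
        st=manip.read_state(); W=np.eye(4); W[:3,:3]=R.from_rotvec(st['orientation']).as_matrix(); W[:3,3]=st['tool_pos']
        return W@np.array(s['hand_eye'])
    a=np.array(s['attitude'],float)
    T[:3,:3]=a if a.shape==(3,3) else R.from_rotvec(a).as_matrix(); T[:3,3]=s['xyz']; return T
def K(s): return np.array([[s['fx'],0,s['cx']],[0,s['fy'],s['cy']],[0,0,1]])
def tips(s,n):
    T=camT(s); return [(round(d['confidence'],2),np.round(T[:3,:3]@np.array(d['centre'])+T[:3,3],4)) for d in tip_of(s,n)[:2]]
def ray(s,uv,z):
    T=camT(s); p=cv2.undistortPoints(np.array(uv,float).reshape(-1,1,2),K(s),np.array(s['dist_coeffs'])).reshape(-1,2)
    d=np.c_[p,np.ones(len(p))]@T[:3,:3].T; return T[:3,3]+d*((np.asarray(z)-T[2,3])/d[:,2])[:,None]
def proj(s,P):
    T=np.linalg.inv(camT(s)); return cv2.projectPoints(np.array(P,float).reshape(-1,1,3),cv2.Rodrigues(T[:3,:3])[0],T[:3,3],K(s),np.array(s['dist_coeffs']))[0].reshape(-1,2)
E
python3 - <<'E'
from h import *
for c in ['scene','top']:
    s=eyes.snapshot(c); cv2.imwrite(f'pics/{c}0.png',s['img']); print(c,s['xyz'],s['attitude'])
    for n in ['carton','reader','stop_edge','fence','cup','dish','glass_box']: print(n,tips(s,n))
st=manip.read_state(); print(st)
E
```

```text
pics
scene [-0.10161431 -0.41652718  0.46215817] [-1.91815478  0.99748553 -0.57202   ]
carton [(0.66, array([ 0.4467, -0.1175,  0.0021]))]
reader [(0.73, array([ 0.4504, -0.0638, -0.0023]))]
stop_edge [(0.67, array([ 0.4568, -0.0674,  0.0146])), (0.19, array([0.4535, 0.0991, 0.0117]))]
fence [(0.72, array([0.4515, 0.1008, 0.0109]))]
cup [(0.63, array([ 0.5426, -0.028 , -0.0006]))]
dish [(0.79, array([ 0.5443, -0.1225, -0.0024]))]
glass_box [(0.56, array([0.5343, 0.0446, 0.0053]))]
top [0.40111423 0.01114573 0.87653779] [-2.13543168  2.18676289 -0.11419985]
carton [(0.7, array([ 0.4466, -0.1156, -0.0013]))]
reader [(0.93, array([ 0.4536, -0.0667,  0.0017])), (0.59, array([0.4523, 0.1066, 0.0178]))]
stop_edge [(0.63, array([ 0.4478, -0.0658,  0.0111]))]
fence [(0.86, array([0.4527, 0.1074, 0.0177])), (0.27, array([ 0.4542, -0.0675,  0.0011]))]
cup [(0.85, array([ 0.5454, -0.0286,  0.001 ]))]
dish [(0.89, array([ 0.5398, -0.1182, -0.0008]))]
glass_box [(0.78, array([0.5361, 0.0517, 0.0039])), (0.48, array([0.451 , 0.109 , 0.0191]))]
{'time': 0.8, 'q': array([-9.11281812e-01,  4.02071605e-02,  8.48424957e-02,  3.12221033e-05,
       -1.61552195e+00, -3.33724045e-01]), 'qd': array([ 0.00099447, -0.00045231,  0.00021516,  0.00147189, -0.00072469,
       -0.00040239]), 'tau': array([ 5.69753156e-04, -3.67891073e+01,  3.47424066e+01,  6.93255231e+00,
       -8.78572973e-04,  1.00566510e-05]), 'tool_pos': array([ 0.19205415, -0.56841905,  0.23128668]), 'orientation': array([ 5.09476684e-01, -3.09993473e+00, -1.01348233e-04]), 'force': array([-0.4213056 ,  0.20120764, -0.31710198]), 'wrist_torque': array([ 0.01877476,  0.00773322, -0.02425796]), 'gripper_force': 0.0, 'grip_width': 0.08551235965311986}
```

View images.

View pics/scene0.png

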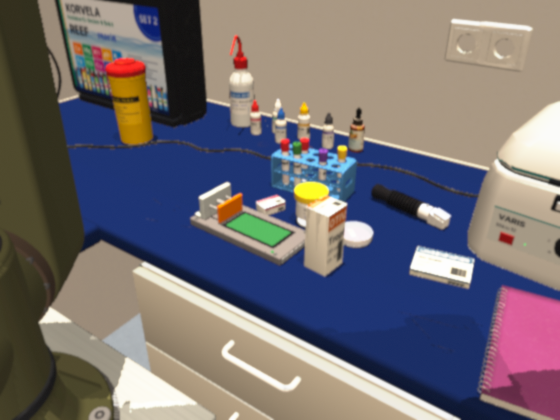

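View pics/top0.png

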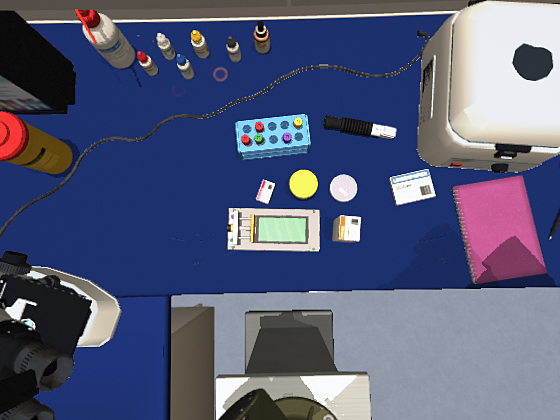

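The scene view shows the carton standing at (325,235) at the near end of the reader, with the fence and orange plate at (228,207) and the cup, box and dish behind. The top view has the reader at u 227–320, v 208–252, and the carton top at (347,229). The reader's x is close to world +y. Next I'll fit the poses to the masks.

```bash
cat > fit.py <<'E'
from h import *
from scipy.optimize import minimize
def box(x,y,yaw,x0,x1,hy,h,z0=0):
    c,s=np.cos(yaw),np.sin(yaw)
    return np.array([[x+c*a-s*b,y+s*a+c*b,z] for a in(x0,x1) for b in(-hy,hy) for z in(z0,z0+h)])
def hull(s,boxes):
    m=np.zeros((420*4,560*4),np.uint8)
    for b in boxes:
        p=cv2.convexHull((proj(s,b)*4+2).astype(np.float32)).round().astype(np.int32); cv2.fillPoly(m,[p],1)
    return cv2.resize(m.astype(np.float32),(560,420),interpolation=cv2.INTER_AREA)
def fit(views,mk,x0):
    f=lambda p: sum(np.abs(hull(s,mk(p))-m).sum()/m.sum() for s,m in views)
    best=min((minimize(f,np.r_[x0[:2],w],method='Nelder-Mead',options=dict(initial_simplex=np.array([[x0[0],x0[1],w],[x0[0]+.006,x0[1],w],[x0[0],x0[1]+.006,w],[x0[0],x0[1],w+.08]]),xatol=1e-4)) for w in (x0[2]-.15,x0[2],x0[2]+.15)),key=lambda r:r.fun)
    return np.round(best.x,4),round(best.fun,3)
carton=lambda p:[box(*p,-.02,.02,.023,.105)]
reader=lambda p:[box(*p,0,.196,.045,.014),box(*p,.17,.19,.035,.042,.014)]
E
python3 - <<'E'
from fit import *
S=[eyes.snapshot(c) for c in('scene','top')]
M={n:[silhouettes(s,n) for s in S] for n in('carton','reader')}
for n in M: print(n,[(d[0]['confidence'],d[0]['mask'].sum()) if d else None for d in M[n]])
for n,mk,x0 in(('carton',carton,[.4466,-.1165,np.pi/2]),('reader',reader,[.452,-.066,np.pi/2])):
    V=[(s,d[0]['mask'].astype(np.float32)) for s,d in zip(S,M[n]) if d]
    if n=='carton': print(n,fit(V,mk,x0))
    for v in V: print(n,fit([v],mk,x0))
im=S[1]['img']; cv2.imwrite('pics/topc.png',cv2.resize(im[190:270,210:380],None,fx=4.5,fy=4.5,interpolation=cv2.INTER_CUBIC))
print(manip.read_state()['time'])
E
```

```text
carton [(0.59, np.int64(2788)), (0.83, np.int64(694))]
reader [(0.93, np.int64(4579)), (0.74, np.int64(3948))]
carton (array([ 0.449 , -0.1146,  1.4822]), np.float64(0.101))
carton (array([ 0.4482, -0.1165,  1.4914]), np.float64(0.032))
carton (array([ 0.449 , -0.1139,  1.4775]), np.float64(0.038))
reader (array([ 0.4493, -0.0672,  1.5166]), np.float64(0.116))
reader (array([ 0.4508, -0.064 ,  1.5338]), np.float64(0.03))
1.1
```

View pics/topc.png

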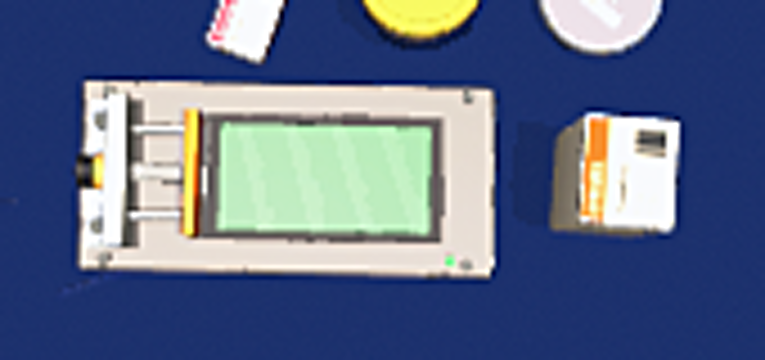

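The crop puts the reader corners at about (495,88) and (494,276), the orange plate at x≈200 and the carton top at (580–680,115–235). These agree with the fits: reader at (0.4505,-0.0655) with yaw 1.53, carton at (0.4485,-0.1155) with yaw 1.483, gap about 30 mm.

Plan: fingers slightly open so two edges span the carton, tool x pointing away from the push, and the hand tilted back 30° to clear the tall carton.

```bash
cat > plan.py <<'E'
from h import *
import json
O=np.array([.4505,-.0655,0]); PSI=1.53
Q=R.from_euler('z',PSI)
def tgt(theta): # tool x=-reader x, z down, tip tilted forward by theta deg
    return R.from_matrix(Q.as_matrix()@np.array([[-1,0,0],[0,1,0],[0,0,-1.]]))*R.from_euler('y',-theta,degrees=True)
def where():
    st=manip.read_state(); r=R.from_rotvec(st['orientation'])
    print('t %.2f'%st['time'],'reader-frame mm',np.round(Q.inv().apply(st['tool_pos']-O)*1e3,1),'F',np.round(Q.inv().apply(st['force']),2),'w',round(st['grip_width'],4))
    return st,r
def plan(p,theta,n,dec=4):
    st,r=where(); P=O+Q.apply(p); rt=tgt(theta); rv=(r.inv()*rt).as_rotvec()
    print('q',np.round(st['q'],2),'ang err',np.round(np.degrees(rv),2))
    cur=np.array(st['tool_pos']); rc=r
    for i in range(n):
        d=rc.inv().apply((P-cur)/(n-i)); w=np.degrees(rv)/n
        d=np.round(d,dec); w=np.round(w,2)
        print(json.dumps(dict(zip(('dx','dy','dz','wx','wy','wz'),list(map(float,d))+list(map(float,w))))))
        cur=cur+rc.apply(d); rc=rc*R.from_rotvec(np.radians(w))
E
python3 -c "
from plan import *
plan([-.15,0,.12],25,16)
print(eyes.snapshot('wrist')['hand_eye'])"
```

```text
t 1.10 reader-frame mm [-513.   237.7  231.2] F [ 0.65 -0.44 -0.51] w 0.0856
q [-0.91  0.04  0.08 -0.   -1.62 -0.33] ang err [-15.03 -21.88 -67.84]
{"dx": -0.022, "dy": 0.0159, "dz": 0.007, "wx": -0.94, "wy": -1.37, "wz": -4.24}
{"dx": -0.0229, "dy": 0.0141, "dz": 0.0077, "wx": -0.94, "wy": -1.37, "wz": -4.24}
{"dx": -0.0237, "dy": 0.0122, "dz": 0.0085, "wx": -0.94, "wy": -1.37, "wz": -4.24}
{"dx": -0.0243, "dy": 0.0103, "dz": 0.0093, "wx": -0.94, "wy": -1.37, "wz": -4.24}
{"dx": -0.0248, "dy": 0.0083, "dz": 0.01, "wx": -0.94, "wy": -1.37, "wz": -4.24}
{"dx": -0.0251, "dy": 0.0063, "dz": 0.0107, "wx": -0.94, "wy": -1.37, "wz": -4.24}
{"dx": -0.0252, "dy": 0.0042, "dz": 0.0114, "wx": -0.94, "wy": -1.37, "wz": -4.24}
{"dx": -0.0252, "dy": 0.0022, "dz": 0.0121, "wx": -0.94, "wy": -1.37, "wz": -4.24}
{"dx": -0.025, "dy": 0.0001, "dz": 0.0127, "wx": -0.94, "wy": -1.37, "wz": -4.24}
{"dx": -0.0246, "dy": -0.0019, "dz": 0.0133, "wx": -0.94, "wy": -1.37, "wz": -4.24}
{"dx": -0.024, "dy": -0.0039, "dz": 0.0138, "wx": -0.94, "wy": -1.37, "wz": -4.24}
{"dx": -0.0233, "dy": -0.0059, "dz": 0.0143, "wx": -0.94, "wy": -1.37, "wz": -4.24}
{"dx": -0.0225, "dy": -0.0079, "dz": 0.0147, "wx": -0.94, "wy": -1.37, "wz": -4.24}
{"dx": -0.0215, "dy": -0.0097, "dz": 0.0151, "wx": -0.94, "wy": -1.37, "wz": -4.24}
{"dx": -0.0203, "dy": -0.0116, "dz": 0.0154, "wx": -0.94, "wy": -1.37, "wz": -4.24}
{"dx": -0.019, "dy": -0.0132, "dz": 0.0157, "wx": -0.94, "wy": -1.37, "wz": -4.24}
[[ 3.81997890e-05 -9.55953068e-01 -2.93519558e-01  7.49128620e-02]
 [ 9.99999598e-01  2.99336546e-04 -8.44754322e-04 -1.41784041e-04]
 [ 8.95406616e-04 -2.93519408e-01  9.55952695e-01 -1.42793981e-01]
 [ 0.00000000e+00  0.00000000e+00  0.00000000e+00  1.00000000e+00]]
```

{"op": "drive_tool", "data": {"rows": [{"dx": -0.022,"dy": 0.016,"dz": 0.007,"wx": -0.94,"wy": -1.37,"wz": -4.24},{"dx": -0.023,"dy": 0.014,"dz": 0.008,"wx": -0.94,"wy": -1.37,"wz": -4.24},{"dx": -0.024,"dy": 0.012,"dz": 0.0085,"wx": -0.94,"wy": -1.37,"wz": -4.24},{"dx": -0.024,"dy": 0.01,"dz": 0.009,"wx": -0.94,"wy": -1.37,"wz": -4.24},{"dx": -0.025,"dy": 0.008,"dz": 0.01,"wx": -0.94,"wy": -1.37,"wz": -4.24},{"dx": -0.025,"dy": 0.006,"dz": 0.011,"wx": -0.94,"wy": -1.37,"wz": -4.24},{"dx": -0.025,"dy": 0.004,"dz": 0.0115,"wx": -0.94,"wy": -1.37,"wz": -4.24},{"dx": -0.025,"dy": 0.002,"dz": 0.012,"wx": -0.94,"wy": -1.37,"wz": -4.24}], "fingers": 0.88, "force": 20}}

```text
time: 1.82
tool_pos: [0.3196, -0.3921, 0.1751]
orientation: [-1.322, 2.655, 0.236]
force: [0.1, -0.9, 0.6]
grip_width: 0.0106
gripper_force: 0.0
```

{"op": "drive_tool", "data": {"rows": [{"dx": -0.025,"dy": 0,"dz": 0.0125,"wx": -0.94,"wy": -1.37,"wz": -4.24},{"dx": -0.0245,"dy": -0.002,"dz": 0.013,"wx": -0.94,"wy": -1.37,"wz": -4.24},{"dx": -0.024,"dy": -0.004,"dz": 0.014,"wx": -0.94,"wy": -1.37,"wz": -4.24},{"dx": -0.0235,"dy": -0.006,"dz": 0.014,"wx": -0.94,"wy": -1.37,"wz": -4.24},{"dx": -0.0225,"dy": -0.008,"dz": 0.015,"wx": -0.94,"wy": -1.37,"wz": -4.24},{"dx": -0.0215,"dy": -0.0095,"dz": 0.015,"wx": -0.94,"wy": -1.37,"wz": -4.24},{"dx": -0.0205,"dy": -0.0115,"dz": 0.0155,"wx": -0.94,"wy": -1.37,"wz": -4.24},{"dx": -0.019,"dy": -0.013,"dz": 0.0155,"wx": -0.94,"wy": -1.37,"wz": -4.24}]}}

```text
time: 2.48
tool_pos: [0.4458, -0.2156, 0.12]
orientation: [-1.938, 2.012, 0.43]
force: [-0.2, -0.4, 0.6]
grip_width: 0.0102
gripper_force: 0.0
```

Run:
```python
from fit import *
import plan as p
p.where()
S=[eyes.snapshot(c) for c in('wrist','top','scene')]
cv2.imwrite('pics/w1.png',S[0]['img'])
print(tips(S[0],'carton'),tips(S[0],'stop_edge'),tips(S[0],'reader'))
V=[]
for s in S:
    d=silhouettes(s,'carton')
    if d: V.append((s,d[0]['mask'].astype(np.float32))); print(d[0]['confidence'],fit(V[-1:],carton,[.4485,-.1155,1.483]))
d=silhouettes(S[0],'reader')
if d: print('reader',d[0]['confidence'],d[0]['mask'].sum())
p.plan([-.108,0,.008],25,6)
```

```text
t 2.48 reader-frame mm [-150.2   -1.4  120. ] F [-0.43  0.14  0.6 ] w 0.0102
[(0.67, array([ 0.4494, -0.1201,  0.0006]))] [(0.66, array([ 4.456e-01, -1.193e-01, -1.000e-04]))] []
0.73 (array([ 0.4492, -0.1138,  1.4827]), np.float64(0.039))
0.59 (array([ 0.4467, -0.1171,  1.5248]), np.float64(0.033))
reader 0.61 737
t 2.98 reader-frame mm [-151.9   -0.6  120.5] F [-0.71  0.05  0.48] w 0.0103
q [-0.37 -0.01 -0.08 -0.41 -1.64  0.33] ang err [-0.07  0.   -0.04]
{"dx": 0.0013, "dy": 0.0001, "dz": 0.0201, "wx": -0.01, "wy": 0.0, "wz": -0.01}
{"dx": 0.0013, "dy": 0.0001, "dz": 0.0201, "wx": -0.01, "wy": 0.0, "wz": -0.01}
{"dx": 0.0013, "dy": 0.0001, "dz": 0.0201, "wx": -0.01, "wy": 0.0, "wz": -0.01}
{"dx": 0.0013, "dy": 0.0002, "dz": 0.0201, "wx": -0.01, "wy": 0.0, "wz": -0.01}
{"dx": 0.0013, "dy": 0.0001, "dz": 0.0201, "wx": -0.01, "wy": 0.0, "wz": -0.01}
{"dx": 0.0013, "dy": 0.0001, "dz": 0.02, "wx": -0.01, "wy": 0.0, "wz": -0.01}
```

View pics/w1.png

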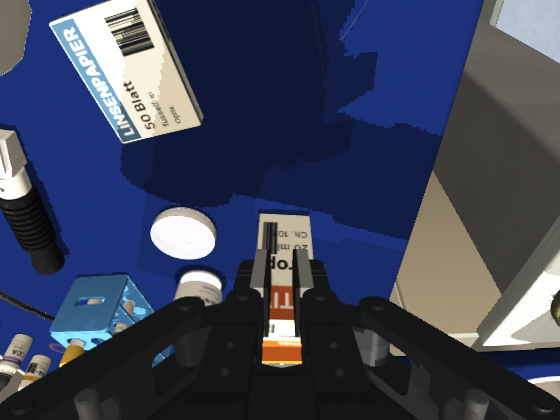

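The wrist view has the carton (258–313 at row ~215–360) centred between the fingers (250–325), with the dish clear at (183,232). I'll lower behind it.

{"op": "drive_tool", "data": {"rows": [{"dx": 0.0013,"dz": 0.02},{"dx": 0.0013,"dz": 0.02},{"dx": 0.0013,"dz": 0.02},{"dx": 0.0013,"dz": 0.02},{"dx": 0.0013,"dz": 0.02},{"dx": 0.0013,"dz": 0.02},{},{}]}}

```text
$.rows[0]: bad value
```

```bash
python3 -c "
from plan import *
plan([-.086,0,.008],25,4)"
```

```text
t 2.98 reader-frame mm [-151.9   -0.6  120.5] F [-0.71  0.05  0.48] w 0.0103
q [-0.37 -0.01 -0.08 -0.41 -1.64  0.33] ang err [-0.07  0.   -0.04]
{"dx": -0.003, "dy": 0.0002, "dz": 0.0325, "wx": -0.02, "wy": 0.0, "wz": -0.01}
{"dx": -0.0031, "dy": 0.0002, "dz": 0.0324, "wx": -0.02, "wy": 0.0, "wz": -0.01}
{"dx": -0.003, "dy": 0.0002, "dz": 0.0325, "wx": -0.02, "wy": 0.0, "wz": -0.01}
{"dx": -0.0031, "dy": 0.0002, "dz": 0.0324, "wx": -0.02, "wy": 0.0, "wz": -0.01}
```

All fields are needed.

{"op": "drive_tool", "data": {"rows": [{"dx": 0.0013,"dy": 0,"dz": 0.02,"wx": 0,"wy": 0,"wz": 0},{"dx": 0.0013,"dy": 0,"dz": 0.02,"wx": 0,"wy": 0,"wz": 0},{"dx": 0.0013,"dy": 0,"dz": 0.02,"wx": 0,"wy": 0,"wz": 0},{"dx": 0.0013,"dy": 0,"dz": 0.02,"wx": 0,"wy": 0,"wz": 0},{"dx": 0.0013,"dy": 0,"dz": 0.02,"wx": 0,"wy": 0,"wz": 0},{"dx": 0.0013,"dy": 0,"dz": 0.02,"wx": 0,"wy": 0,"wz": 0},{"dx": 0,"dy": 0,"dz": 0,"wx": 0,"wy": 0,"wz": 0},{"dx": 0,"dy": 0,"dz": 0,"wx": 0,"wy": 0,"wz": 0}]}}

```text
time: 3.65
tool_pos: [0.4464, -0.1732, 0.008]
orientation: [-1.936, 2.017, 0.431]
force: [0.0, 0.2, 0.2]
grip_width: 0.0102
gripper_force: 0.0
```

```bash
python3 -c "
from plan import *
plan([-.086,0,.008],25,4)"
```

```text
t 3.65 reader-frame mm [-107.8   -0.3    8. ] F [ 0.24 -0.01  0.25] w 0.0102
q [-0.29  0.02 -0.26 -0.43 -1.42  0.35] ang err [ 0.06  0.03 -0.02]
{"dx": -0.0049, "dy": 0.0001, "dz": 0.0023, "wx": 0.02, "wy": 0.01, "wz": -0.01}
{"dx": -0.005, "dy": 0.0001, "dz": 0.0023, "wx": 0.02, "wy": 0.01, "wz": -0.01}
{"dx": -0.0049, "dy": 0.0001, "dz": 0.0023, "wx": 0.02, "wy": 0.01, "wz": -0.01}
{"dx": -0.005, "dy": 0.0, "dz": 0.0023, "wx": 0.02, "wy": 0.01, "wz": -0.01}
```

{"op": "drive_tool", "data": {"rows": [{"dx": -0.0045,"dy": 0,"dz": 0.0021,"wx": 0,"wy": 0,"wz": 0},{"dx": -0.0045,"dy": 0,"dz": 0.0021,"wx": 0,"wy": 0,"wz": 0},{"dx": -0.0045,"dy": 0,"dz": 0.0021,"wx": 0,"wy": 0,"wz": 0},{"dx": -0.0045,"dy": 0,"dz": 0.0021,"wx": 0,"wy": 0,"wz": 0},{"dx": -0.0018,"dy": 0,"dz": 0.0008,"wx": 0,"wy": 0,"wz": 0},{"dx": -0.0018,"dy": 0,"dz": 0.0008,"wx": 0,"wy": 0,"wz": 0},{"dx": -0.0018,"dy": 0,"dz": 0.0008,"wx": 0,"wy": 0,"wz": 0},{"dx": -0.0018,"dy": 0,"dz": 0.0008,"wx": 0,"wy": 0,"wz": 0}]}}

```text
time: 4.32
tool_pos: [0.4482, -0.1452, 0.0083]
orientation: [-1.936, 2.016, 0.429]
force: [-0.6, -0.5, 0.4]
grip_width: 0.0101
gripper_force: 0.5
```

{"op": "drive_tool", "data": {"rows": [{"dx": -0.0018,"dy": 0,"dz": 0.0008,"wx": 0,"wy": 0,"wz": 0},{"dx": -0.0018,"dy": 0,"dz": 0.0008,"wx": 0,"wy": 0,"wz": 0},{"dx": -0.0018,"dy": 0,"dz": 0.0008,"wx": 0,"wy": 0,"wz": 0},{"dx": -0.0018,"dy": 0,"dz": 0.0008,"wx": 0,"wy": 0,"wz": 0},{"dx": -0.0018,"dy": 0,"dz": 0.0008,"wx": 0,"wy": 0,"wz": 0},{"dx": -0.0018,"dy": 0,"dz": 0.0008,"wx": 0,"wy": 0,"wz": 0},{"dx": -0.0018,"dy": 0,"dz": 0.0008,"wx": 0,"wy": 0,"wz": 0},{"dx": -0.0018,"dy": 0,"dz": 0.0008,"wx": 0,"wy": 0,"wz": 0}]}}

```text
time: 4.98
tool_pos: [0.4487, -0.1294, 0.0085]
orientation: [-1.935, 2.016, 0.43]
force: [-0.0, -1.2, -1.0]
grip_width: 0.0101
gripper_force: 0.3
```

Run:
```python
from fit import *
import plan as p
p.plan([-.050,0,.008],25,8)
for c in ('top','scene'):
    s=eyes.snapshot(c); d=silhouettes(s,'carton'); cv2.imwrite(f'pics/{c}2.png',s['img'])
    if d: print(d[0]['confidence'],fit([(s,d[0]['mask'].astype(np.float32))],carton,[.449,-.105,1.5]))
```

```text
t 4.98 reader-frame mm [-63.9  -0.8   8.5] F [-1.19 -0.02 -0.98] w 0.0101
q [-0.21 -0.04 -0.32 -0.44 -1.39  0.27] ang err [-0.01  0.04  0.  ]
{"dx": -0.0016, "dy": 0.0001, "dz": 0.0008, "wx": -0.0, "wy": 0.0, "wz": 0.0}
{"dx": -0.0015, "dy": 0.0001, "dz": 0.0008, "wx": -0.0, "wy": 0.0, "wz": 0.0}
{"dx": -0.0016, "dy": 0.0001, "dz": 0.0008, "wx": -0.0, "wy": 0.0, "wz": 0.0}
{"dx": -0.0015, "dy": 0.0001, "dz": 0.0008, "wx": -0.0, "wy": 0.0, "wz": 0.0}
{"dx": -0.0016, "dy": 0.0001, "dz": 0.0008, "wx": -0.0, "wy": 0.0, "wz": 0.0}
{"dx": -0.0015, "dy": 0.0001, "dz": 0.0008, "wx": -0.0, "wy": 0.0, "wz": 0.0}
{"dx": -0.0016, "dy": 0.0001, "dz": 0.0007, "wx": -0.0, "wy": 0.0, "wz": 0.0}
{"dx": -0.0015, "dy": 0.0001, "dz": 0.0008, "wx": -0.0, "wy": 0.0, "wz": 0.0}
0.49 (array([ 0.4527, -0.0615,  0.8755]), np.float64(7.284))
0.83 (array([ 0.4467, -0.1002,  1.572 ]), np.float64(0.111))
```

{"op": "drive_tool", "data": {"rows": [{"dx": -0.0013,"dy": 0.0001,"dz": 0.0006,"wx": 0,"wy": 0,"wz": 0},{"dx": -0.0013,"dy": 0.0001,"dz": 0.0006,"wx": 0,"wy": 0,"wz": 0},{"dx": -0.0013,"dy": 0.0001,"dz": 0.0006,"wx": 0,"wy": 0,"wz": 0},{"dx": -0.0013,"dy": 0.0001,"dz": 0.0006,"wx": 0,"wy": 0,"wz": 0},{"dx": -0.0013,"dy": 0.0001,"dz": 0.0006,"wx": 0,"wy": 0,"wz": 0},{"dx": -0.0013,"dy": 0.0001,"dz": 0.0006,"wx": 0,"wy": 0,"wz": 0},{"dx": -0.0013,"dy": 0.0001,"dz": 0.0006,"wx": 0,"wy": 0,"wz": 0}]}}

```text
time: 5.77
tool_pos: [0.4485, -0.1194, 0.0086]
orientation: [-1.935, 2.016, 0.429]
force: [0.5, -1.2, -0.0]
grip_width: 0.0102
gripper_force: 0.4
```

{"op": "drive_tool", "data": {"rows": [{"dx": -0.0009,"dy": 0,"dz": 0.0004,"wx": 0,"wy": 0,"wz": 0}]}}

```text
time: 5.85
tool_pos: [0.4485, -0.1184, 0.0086]
orientation: [-1.936, 2.016, 0.429]
force: [0.4, -1.2, -0.4]
grip_width: 0.0105
gripper_force: 0.4
```

{"op": "drive_tool", "data": {"rows": [{"dx": -0.0009,"dy": 0,"dz": 0.0004,"wx": 0,"wy": 0,"wz": 0}]}}

```text
time: 5.93
tool_pos: [0.4485, -0.1174, 0.0086]
orientation: [-1.935, 2.016, 0.429]
force: [-0.5, -1.6, -0.5]
grip_width: 0.0102
gripper_force: 0.4
```

{"op": "drive_tool", "data": {"rows": [{"dx": -0.0009,"dy": 0,"dz": 0.0004,"wx": 0,"wy": 0,"wz": 0}]}}

```text
time: 6.02
tool_pos: [0.4486, -0.1165, 0.0086]
orientation: [-1.935, 2.016, 0.429]
force: [-0.4, -0.5, -0.5]
grip_width: 0.01
gripper_force: 0.4
```

{"op": "drive_tool", "data": {"rows": [{"dx": -0.0005,"dy": 0,"dz": 0.0002,"wx": 0,"wy": 0,"wz": 0}]}}

```text
time: 6.1
tool_pos: [0.4486, -0.1159, 0.0086]
orientation: [-1.935, 2.016, 0.43]
force: [0.4, -1.5, -0.7]
grip_width: 0.0104
gripper_force: 0.3
```

{"op": "drive_tool", "data": {"rows": [{"dx": -0.0005,"dy": 0,"dz": 0.0002,"wx": 0,"wy": 0,"wz": 0}]}}

```text
time: 6.18
tool_pos: [0.4486, -0.1155, 0.0086]
orientation: [-1.935, 2.016, 0.43]
force: [-0.5, -0.9, -0.4]
grip_width: 0.0104
gripper_force: 0.3
```

{"op": "drive_tool", "data": {"rows": [{"dx": -0.0005,"dy": 0,"dz": 0.0002,"wx": 0,"wy": 0,"wz": 0}]}}

```text
time: 6.27
tool_pos: [0.4486, -0.1149, 0.0087]
orientation: [-1.935, 2.016, 0.43]
force: [-0.1, -0.5, -0.8]
grip_width: 0.0104
gripper_force: 0.3
```

{"op": "drive_tool", "data": {"rows": [{"dx": -0.0005,"dy": 0,"dz": 0.0002,"wx": 0,"wy": 0,"wz": 0}]}}

```text
time: 6.35
tool_pos: [0.4486, -0.1146, 0.0087]
orientation: [-1.936, 2.016, 0.429]
force: [-0.7, -2.6, -1.5]
grip_width: 0.0103
gripper_force: 1.3
```

{"op": "drive_tool", "data": {"rows": [{"dx": -0.0004,"dy": 0,"dz": 0.0002,"wx": 0,"wy": 0,"wz": 0}]}}

```text
time: 6.43
tool_pos: [0.4485, -0.1146, 0.0087]
orientation: [-1.936, 2.017, 0.429]
force: [-1.1, -4.9, -0.6]
grip_width: 0.0105
gripper_force: 2.1
```

{"op": "drive_tool", "data": {"rows": [{"dx": -0.0003,"dy": 0,"dz": 0.0001,"wx": 0,"wy": 0,"wz": 0}]}}

```text
time: 6.52
tool_pos: [0.4485, -0.1145, 0.0088]
orientation: [-1.936, 2.017, 0.428]
force: [-0.9, -5.8, -0.2]
grip_width: 0.0104
gripper_force: 2.7
```

Squared against the edge at about 6 N. Back off 10 mm and rise 75 mm for the high push.

{"op": "drive_tool", "data": {"rows": [{"dx": 0.0045,"dy": 0,"dz": -0.0021,"wx": 0,"wy": 0,"wz": 0},{"dx": 0.0045,"dy": 0,"dz": -0.0021,"wx": 0,"wy": 0,"wz": 0},{"dx": -0.0053,"dy": 0,"dz": -0.0113,"wx": 0,"wy": 0,"wz": 0},{"dx": -0.0053,"dy": 0,"dz": -0.0113,"wx": 0,"wy": 0,"wz": 0},{"dx": -0.0053,"dy": 0,"dz": -0.0113,"wx": 0,"wy": 0,"wz": 0},{"dx": -0.0053,"dy": 0,"dz": -0.0113,"wx": 0,"wy": 0,"wz": 0},{"dx": -0.0053,"dy": 0,"dz": -0.0113,"wx": 0,"wy": 0,"wz": 0},{"dx": -0.0053,"dy": 0,"dz": -0.0113,"wx": 0,"wy": 0,"wz": 0}]}}

```text
time: 7.18
tool_pos: [0.4485, -0.1235, 0.0856]
orientation: [-1.936, 2.015, 0.428]
force: [1.2, -0.3, 0.4]
grip_width: 0.0104
gripper_force: 0.0
```

Run:
```python
from fit import *
import plan as p
for c in ('top','scene'):
    s=eyes.snapshot(c); d=silhouettes(s,'carton'); cv2.imwrite(f'pics/{c}3.png',s['img'])
    if d: print(d[0]['confidence'],fit([(s,d[0]['mask'].astype(np.float32))],carton,[.449,-.09,1.53]))
p.plan([-.012,0,.082],25,8)
```

```text
0.8 (array([ 0.4467, -0.0599,  1.6336]), np.float64(1.452))
0.97 (array([ 0.4464, -0.0869,  1.6556]), np.float64(0.066))
t 7.38 reader-frame mm [-57.9  -0.3  84.1] F [ 0.79  0.27 -0.57] w 0.0102
q [-0.2  -0.13 -0.25 -0.43 -1.52  0.2 ] ang err [-0.06  0.04  0.03]
{"dx": -0.0051, "dy": 0.0, "dz": 0.0027, "wx": -0.01, "wy": 0.01, "wz": 0.0}
{"dx": -0.0051, "dy": 0.0, "dz": 0.0027, "wx": -0.01, "wy": 0.01, "wz": 0.0}
{"dx": -0.0051, "dy": 0.0001, "dz": 0.0026, "wx": -0.01, "wy": 0.01, "wz": 0.0}
{"dx": -0.0051, "dy": 0.0, "dz": 0.0027, "wx": -0.01, "wy": 0.01, "wz": 0.0}
{"dx": -0.0051, "dy": 0.0001, "dz": 0.0026, "wx": -0.01, "wy": 0.01, "wz": 0.0}
{"dx": -0.0051, "dy": 0.0, "dz": 0.0027, "wx": -0.01, "wy": 0.01, "wz": 0.0}
{"dx": -0.0051, "dy": 0.0001, "dz": 0.0026, "wx": -0.01, "wy": 0.01, "wz": 0.0}
{"dx": -0.005, "dy": 0.0, "dz": 0.0027, "wx": -0.01, "wy": 0.01, "wz": 0.0}
```

View pics/scene3.png

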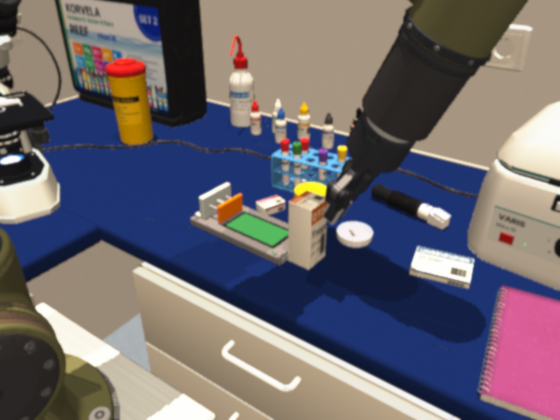

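The carton stands upright at the edge, (290–328,190–270), with the fingers behind its upper part at (340,195). Now I'll tip it.

{"op": "drive_tool", "data": {"rows": [{"dx": -0.0035,"dy": 0,"dz": 0.0016,"wx": 0,"wy": 0,"wz": 0},{"dx": -0.0035,"dy": 0,"dz": 0.0016,"wx": 0,"wy": 0,"wz": 0},{"dx": -0.0027,"dy": 0,"dz": 0.0013,"wx": 0,"wy": 0,"wz": 0},{"dx": -0.0027,"dy": 0,"dz": 0.0013,"wx": 0,"wy": 0,"wz": 0},{"dx": -0.0027,"dy": 0,"dz": 0.0013,"wx": 0,"wy": 0,"wz": 0},{"dx": -0.0027,"dy": 0,"dz": 0.0013,"wx": 0,"wy": 0,"wz": 0},{"dx": -0.0027,"dy": 0,"dz": 0.0013,"wx": 0,"wy": 0,"wz": 0},{"dx": -0.0027,"dy": 0,"dz": 0.0013,"wx": 0,"wy": 0,"wz": 0}]}}

```text
time: 8.05
tool_pos: [0.4494, -0.0975, 0.0835]
orientation: [-1.935, 2.016, 0.429]
force: [-0.1, 0.2, 0.6]
grip_width: 0.0105
gripper_force: 0.3
```

{"op": "drive_tool", "data": {"rows": [{"dx": -0.0027,"dy": 0,"dz": 0.0013,"wx": 0,"wy": 0,"wz": 0},{"dx": -0.0027,"dy": 0,"dz": 0.0013,"wx": 0,"wy": 0,"wz": 0},{"dx": -0.0027,"dy": 0,"dz": 0.0013,"wx": 0,"wy": 0,"wz": 0},{"dx": -0.0027,"dy": 0,"dz": 0.0013,"wx": 0,"wy": 0,"wz": 0}]}}

```text
time: 8.38
tool_pos: [0.4498, -0.0855, 0.0833]
orientation: [-1.935, 2.016, 0.43]
force: [-0.3, 0.1, -0.2]
grip_width: 0.0101
gripper_force: 0.1
```

Run:
```python
import plan as p
from h import *
p.where()
s=eyes.snapshot('scene'); cv2.imwrite('pics/scene4.png',s['img'][120:300,180:420].repeat(3,0).repeat(3,1))
```

```text
t 8.38 reader-frame mm [-20.   -0.1  83.3] F [ 0.07  0.3  -0.2 ] w 0.0101
```

View pics/scene4.png

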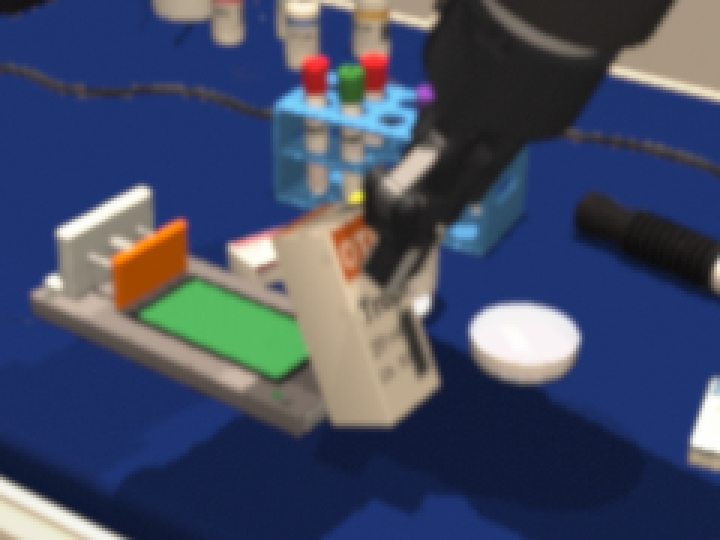

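The carton leans about 0.3 rad with its foot held at the edge (crop (330–440,380–425)). Continuing.

{"op": "drive_tool", "data": {"rows": [{"dx": -0.0022,"dy": 0,"dz": 0.001,"wx": 0,"wy": 0,"wz": 0},{"dx": -0.0022,"dy": 0,"dz": 0.001,"wx": 0,"wy": 0,"wz": 0},{"dx": -0.0022,"dy": 0,"dz": 0.001,"wx": 0,"wy": 0,"wz": 0},{"dx": -0.0022,"dy": 0,"dz": 0.001,"wx": 0,"wy": 0,"wz": 0},{"dx": -0.0022,"dy": 0,"dz": 0.001,"wx": 0,"wy": 0,"wz": 0},{"dx": -0.0022,"dy": 0,"dz": 0.001,"wx": 0,"wy": 0,"wz": 0}]}}

```text
time: 8.93
tool_pos: [0.4504, -0.0712, 0.0835]
orientation: [-1.935, 2.016, 0.429]
force: [-0.9, 0.5, 0.7]
grip_width: 0.0102
gripper_force: 0.0
```

{"op": "drive_tool", "data": {"rows": [{"dx": 0,"dy": 0,"dz": 0,"wx": 0,"wy": 0,"wz": 0},{"dx": 0,"dy": 0,"dz": 0,"wx": 0,"wy": 0,"wz": 0},{"dx": 0,"dy": 0,"dz": 0,"wx": 0,"wy": 0,"wz": 0},{"dx": 0,"dy": 0,"dz": 0,"wx": 0,"wy": 0,"wz": 0}]}}

```text
time: 9.27
tool_pos: [0.4504, -0.0715, 0.0835]
orientation: [-1.935, 2.016, 0.429]
force: [0.8, 0.3, 0.5]
grip_width: 0.0101
gripper_force: 0.0
```

Run:
```python
import plan as p
from h import *
p.where()
s=eyes.snapshot('scene'); print(tips(s,'carton')); cv2.imwrite('pics/scene5.png',s['img'][120:300,180:420].repeat(3,0).repeat(3,1))
```

```text
t 9.27 reader-frame mm [-6.  -0.2 83.5] F [ 0.32 -0.75  0.5 ] w 0.0101
[(0.59, array([ 0.4417, -0.0999,  0.0355]))]
```

View pics/scene5.png

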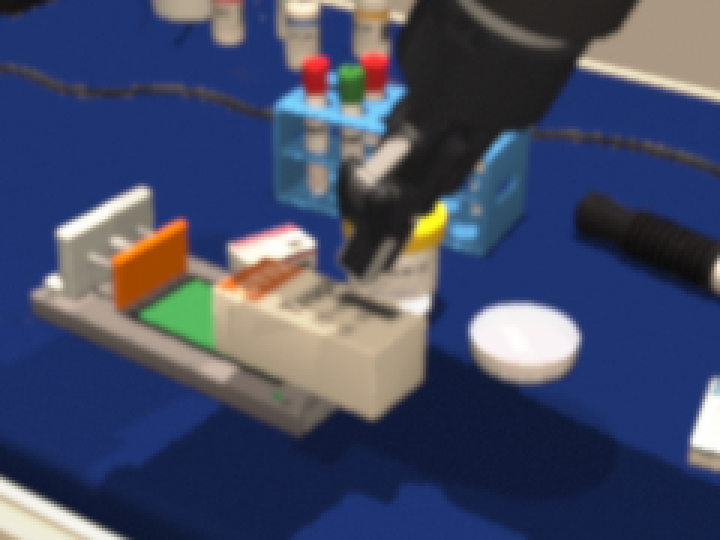

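It lies flat on the reader with its foot overhanging about 34 mm; the cup (410,250), dish (525,335) and little box (270,250) look undisturbed. Moving behind the foot.

{"op": "drive_tool", "data": {"rows": [{"dx": 0.0156,"dy": 0,"dz": -0.0073,"wx": 0,"wy": 0,"wz": 0},{"dx": 0.0156,"dy": 0,"dz": -0.0073,"wx": 0,"wy": 0,"wz": 0},{"dx": 0.0156,"dy": 0,"dz": -0.0073,"wx": 0,"wy": 0,"wz": 0},{"dx": 0.0156,"dy": 0,"dz": -0.0073,"wx": 0,"wy": 0,"wz": 0},{"dx": 0.0061,"dy": 0,"dz": 0.0131,"wx": 0,"wy": 0,"wz": 0},{"dx": 0.0061,"dy": 0,"dz": 0.0131,"wx": 0,"wy": 0,"wz": 0},{"dx": 0.0061,"dy": 0,"dz": 0.0131,"wx": 0,"wy": 0,"wz": 0},{"dx": 0.0061,"dy": 0,"dz": 0.0131,"wx": 0,"wy": 0,"wz": 0}]}}

```text
time: 10.03
tool_pos: [0.4476, -0.1404, 0.025]
orientation: [-1.935, 2.017, 0.429]
force: [-0.4, -1.2, 0.0]
grip_width: 0.0101
gripper_force: 0.0
```

Run:
```python
from fit import *
import plan as p
lying=lambda q:[box(*q,0,.105,.023,.04,.014)]
p.where()
for c in ('top','scene'):
    s=eyes.snapshot(c); d=silhouettes(s,'carton')
    if d:
        x,e=fit([(s,d[0]['mask'].astype(np.float32))],lying,[.449,-.0999,1.53]); print(d[0]['confidence'],x,e,p.Q.inv().apply(np.r_[x[:2],0]-p.O),x[2]-p.PSI)
    for n in('cup','dish','glass_box'): print(n,tips(s,n)[:1])
    if c=='top': cv2.imwrite('pics/top6.png',cv2.resize(s['img'][170:270,210:380],None,fx=4.5,fy=4.5,interpolation=cv2.INTER_CUBIC))
```

```text
t 10.03 reader-frame mm [-75.   -0.1  25. ] F [-1.26  0.36  0.  ] w 0.0101
0.81 [ 0.4464 -0.0956  1.5155] 0.044 [-0.03024217  0.00286896  0.        ] -0.014499999999999957
cup [(0.91, array([ 0.5462, -0.0332, -0.0009]))]
dish [(0.67, array([ 0.5398, -0.1198, -0.001 ]))]
glass_box [(0.71, array([ 0.5388,  0.0491, -0.0012]))]
0.94 [ 0.4454 -0.0982  1.519 ] 0.053 [-0.0328808   0.00376209  0.        ] -0.01100000000000012
cup [(0.83, array([ 0.5426, -0.0329, -0.0026]))]
dish [(0.59, array([ 0.5429, -0.1212, -0.001 ]))]
glass_box [(0.84, array([0.5383, 0.0453, 0.0039]))]
```

View pics/top6.png

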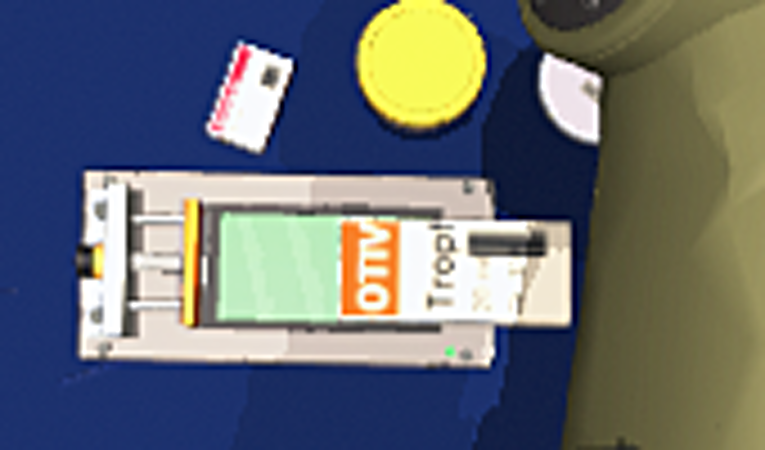

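The carton lies straight on the reader: foot at -32 mm, lateral +3 mm, yaw error about 0.01. The plate sits at crop x≈200, and the bystanders haven't moved.

{"op": "drive_tool", "data": {"rows": [{"dx": -0.0045,"dy": 0.001,"dz": 0.0021,"wx": 0,"wy": 0,"wz": 0},{"dx": -0.0045,"dy": 0.001,"dz": 0.0021,"wx": 0,"wy": 0,"wz": 0},{"dx": -0.0045,"dy": 0.001,"dz": 0.0021,"wx": 0,"wy": 0,"wz": 0},{"dx": -0.0045,"dy": 0,"dz": 0.0021,"wx": 0,"wy": 0,"wz": 0},{"dx": -0.0045,"dy": 0,"dz": 0.0021,"wx": 0,"wy": 0,"wz": 0},{"dx": -0.0027,"dy": 0,"dz": 0.0013,"wx": 0,"wy": 0,"wz": 0},{"dx": -0.0027,"dy": 0,"dz": 0.0013,"wx": 0,"wy": 0,"wz": 0},{"dx": -0.0027,"dy": 0,"dz": 0.0013,"wx": 0,"wy": 0,"wz": 0}]}}

```text
time: 11.2
tool_pos: [0.446, -0.1059, 0.0257]
orientation: [-1.936, 2.016, 0.429]
force: [0.3, -1.0, 0.0]
grip_width: 0.0104
gripper_force: 0.8
```

{"op": "drive_tool", "data": {"rows": [{"dx": -0.0027,"dy": 0,"dz": 0.0013,"wx": 0,"wy": 0,"wz": 0},{"dx": -0.0027,"dy": 0,"dz": 0.0013,"wx": 0,"wy": 0,"wz": 0},{"dx": -0.0027,"dy": 0,"dz": 0.0013,"wx": 0,"wy": 0,"wz": 0},{"dx": -0.0027,"dy": 0,"dz": 0.0013,"wx": 0,"wy": 0,"wz": 0},{"dx": -0.0027,"dy": 0,"dz": 0.0013,"wx": 0,"wy": 0,"wz": 0},{"dx": -0.0027,"dy": 0,"dz": 0.0013,"wx": 0,"wy": 0,"wz": 0},{"dx": -0.0027,"dy": 0,"dz": 0.0013,"wx": 0,"wy": 0,"wz": 0},{"dx": -0.0027,"dy": 0,"dz": 0.0013,"wx": 0,"wy": 0,"wz": 0}]}}

```text
time: 11.87
tool_pos: [0.4471, -0.0822, 0.0255]
orientation: [-1.935, 2.016, 0.429]
force: [-0.2, -2.2, 1.1]
grip_width: 0.0106
gripper_force: 1.0
```

{"op": "drive_tool", "data": {"rows": [{"dx": -0.0027,"dy": 0,"dz": 0.0013,"wx": 0,"wy": 0,"wz": 0},{"dx": -0.0027,"dy": 0,"dz": 0.0013,"wx": 0,"wy": 0,"wz": 0},{"dx": -0.0027,"dy": 0,"dz": 0.0013,"wx": 0,"wy": 0,"wz": 0},{"dx": -0.0027,"dy": 0,"dz": 0.0013,"wx": 0,"wy": 0,"wz": 0},{"dx": -0.0027,"dy": 0,"dz": 0.0013,"wx": 0,"wy": 0,"wz": 0},{"dx": -0.0027,"dy": 0,"dz": 0.0013,"wx": 0,"wy": 0,"wz": 0},{"dx": -0.0027,"dy": 0,"dz": 0.0013,"wx": 0,"wy": 0,"wz": 0}]}}

```text
time: 12.45
tool_pos: [0.4479, -0.061, 0.0251]
orientation: [-1.935, 2.016, 0.429]
force: [0.5, -2.4, 2.0]
grip_width: 0.01
gripper_force: 1.1
```

Run:
```python
from fit import *
import plan as p
lying=lambda q:[box(*q,0,.105,.023,.04,.014)]
p.where()
for c in ('top','scene'):
    s=eyes.snapshot(c); d=silhouettes(s,'carton')
    if d:
        x,e=fit([(s,d[0]['mask'].astype(np.float32))],lying,[.449,-.05,1.53]); print(d[0]['confidence'],x,e,p.Q.inv().apply(np.r_[x[:2],0]-p.O),x[2]-p.PSI)
```

```text
t 12.45 reader-frame mm [ 4.3  2.8 25.1] F [-2.39 -0.55  1.99] w 0.01
0.63 [0.4062 0.0634 0.4527] 0.382 [0.12698597 0.04952033 0.        ] -1.0773000000000001
0.59 [ 0.4426 -0.0514  1.455 ] 0.226 [0.01376607 0.0084685  0.        ] -0.07499999999999996
```

Run:
```python
from h import *
import plan as p
s=eyes.snapshot('top')
for u in (198,203): print(p.Q.inv().apply(ray(s,[[u/4.5+210,190+190/4.5]],[.016])[0]-p.O))
h=s['img'][215:245,245:262].astype(int); o=(h[...,2]>180)&(h[...,0]<80); print(np.where(o)[1].min()+245 if o.any() else 0,np.where(o)[1].max()+245 if o.any() else 0)
```

```text
[0.14002293 0.00771553 0.016     ]
[0.13765277 0.00767577 0.016     ]
251 253
```

{"op": "drive_tool", "data": {"rows": [{"dx": -0.0009,"dy": 0,"dz": 0.0004,"wx": 0,"wy": 0,"wz": 0},{"dx": -0.0009,"dy": 0,"dz": 0.0004,"wx": 0,"wy": 0,"wz": 0},{"dx": -0.0009,"dy": 0,"dz": 0.0004,"wx": 0,"wy": 0,"wz": 0},{"dx": -0.0009,"dy": 0,"dz": 0.0004,"wx": 0,"wy": 0,"wz": 0},{"dx": -0.0009,"dy": 0,"dz": 0.0004,"wx": 0,"wy": 0,"wz": 0}]}}

```text
time: 13.12
tool_pos: [0.448, -0.0564, 0.0251]
orientation: [-1.935, 2.016, 0.43]
force: [0.1, -0.9, -0.2]
grip_width: 0.0099
gripper_force: 0.3
```

{"op": "drive_tool", "data": {"rows": [{"dx": -0.0009,"dy": 0,"dz": 0.0004,"wx": 0,"wy": 0,"wz": 0},{"dx": -0.0009,"dy": 0,"dz": 0.0004,"wx": 0,"wy": 0,"wz": 0},{"dx": -0.0009,"dy": 0,"dz": 0.0004,"wx": 0,"wy": 0,"wz": 0},{"dx": -0.0009,"dy": 0,"dz": 0.0004,"wx": 0,"wy": 0,"wz": 0},{"dx": -0.0009,"dy": 0,"dz": 0.0004,"wx": 0,"wy": 0,"wz": 0},{"dx": -0.0009,"dy": 0,"dz": 0.0004,"wx": 0,"wy": 0,"wz": 0},{"dx": -0.0009,"dy": 0,"dz": 0.0004,"wx": 0,"wy": 0,"wz": 0},{"dx": -0.0009,"dy": 0,"dz": 0.0004,"wx": 0,"wy": 0,"wz": 0}]}}

```text
time: 13.78
tool_pos: [0.4484, -0.0485, 0.0254]
orientation: [-1.935, 2.016, 0.429]
force: [-0.2, -1.2, -0.7]
grip_width: 0.0106
gripper_force: 0.3
```

{"op": "drive_tool", "data": {"rows": [{"dx": -0.0005,"dy": 0,"dz": 0.0002,"wx": 0,"wy": 0,"wz": 0}]}}

```text
time: 13.87
tool_pos: [0.4484, -0.0479, 0.0254]
orientation: [-1.936, 2.016, 0.429]
force: [-0.1, -1.0, -1.1]
grip_width: 0.0101
gripper_force: 0.3
```

{"op": "drive_tool", "data": {"rows": [{"dx": -0.0005,"dy": 0,"dz": 0.0002,"wx": 0,"wy": 0,"wz": 0}]}}

```text
time: 13.95
tool_pos: [0.4484, -0.0474, 0.0254]
orientation: [-1.936, 2.016, 0.429]
force: [0.1, -0.3, -0.1]
grip_width: 0.0101
gripper_force: 0.3
```

{"op": "drive_tool", "data": {"rows": [{"dx": -0.0005,"dy": 0,"dz": 0.0002,"wx": 0,"wy": 0,"wz": 0},{"dx": -0.0005,"dy": 0,"dz": 0.0002,"wx": 0,"wy": 0,"wz": 0}]}}

```text
time: 14.12
tool_pos: [0.4484, -0.0464, 0.0255]
orientation: [-1.935, 2.016, 0.429]
force: [-0.6, -0.6, -1.3]
grip_width: 0.0106
gripper_force: 0.3
```

{"op": "drive_tool", "data": {"rows": [{"dx": -0.0005,"dy": 0,"dz": 0.0002,"wx": 0,"wy": 0,"wz": 0}]}}

```text
time: 14.2
tool_pos: [0.4485, -0.0459, 0.0255]
orientation: [-1.935, 2.016, 0.429]
force: [0.0, -0.9, -0.1]
grip_width: 0.0104
gripper_force: 0.3
```

{"op": "drive_tool", "data": {"rows": [{"dx": -0.0005,"dy": 0,"dz": 0.0002,"wx": 0,"wy": 0,"wz": 0},{"dx": -0.0005,"dy": 0,"dz": 0.0002,"wx": 0,"wy": 0,"wz": 0}]}}

```text
time: 14.37
tool_pos: [0.4485, -0.0448, 0.0256]
orientation: [-1.935, 2.016, 0.429]
force: [-0.3, -0.1, -1.9]
grip_width: 0.0104
gripper_force: 0.3
```

{"op": "drive_tool", "data": {"rows": [{"dx": -0.0005,"dy": 0,"dz": 0.0002,"wx": 0,"wy": 0,"wz": 0}]}}

```text
time: 14.45
tool_pos: [0.4485, -0.0442, 0.0256]
orientation: [-1.935, 2.016, 0.429]
force: [-0.3, -0.4, -0.4]
grip_width: 0.0102
gripper_force: 0.3
```

{"op": "drive_tool", "data": {"rows": [{"dx": -0.0005,"dy": 0,"dz": 0.0003,"wx": 0,"wy": 0,"wz": 0},{"dx": -0.0005,"dy": 0,"dz": 0.0003,"wx": 0,"wy": 0,"wz": 0}]}}

```text
time: 14.62
tool_pos: [0.4486, -0.0431, 0.0255]
orientation: [-1.935, 2.016, 0.429]
force: [-0.2, -1.1, 0.3]
grip_width: 0.0103
gripper_force: 0.5
```

{"op": "drive_tool", "data": {"rows": [{"dx": -0.0005,"dy": 0,"dz": 0.0003,"wx": 0,"wy": 0,"wz": 0}]}}

```text
time: 14.7
tool_pos: [0.4487, -0.0426, 0.0255]
orientation: [-1.935, 2.016, 0.429]
force: [0.7, -1.0, -0.8]
grip_width: 0.0103
gripper_force: 0.6
```

{"op": "drive_tool", "data": {"rows": [{"dx": -0.0005,"dy": 0,"dz": 0.0002,"wx": 0,"wy": 0,"wz": 0}]}}

```text
time: 14.78
tool_pos: [0.4487, -0.042, 0.0256]
orientation: [-1.935, 2.016, 0.429]
force: [-0.4, -0.8, 0.4]
grip_width: 0.0101
gripper_force: 0.5
```

{"op": "drive_tool", "data": {"rows": [{"dx": -0.0005,"dy": 0,"dz": 0.0002,"wx": 0,"wy": 0,"wz": 0}]}}

```text
time: 14.87
tool_pos: [0.4487, -0.0414, 0.0256]
orientation: [-1.935, 2.016, 0.429]
force: [-0.0, -0.8, -0.4]
grip_width: 0.0102
gripper_force: 0.5
```

{"op": "drive_tool", "data": {"rows": [{"dx": -0.0005,"dy": 0,"dz": 0.0002,"wx": 0,"wy": 0,"wz": 0}]}}

```text
time: 14.95
tool_pos: [0.4487, -0.0412, 0.0256]
orientation: [-1.936, 2.016, 0.429]
force: [-0.6, -3.1, 0.1]
grip_width: 0.0101
gripper_force: 1.7
```

{"op": "drive_tool", "data": {"rows": [{"dx": -0.0005,"dy": 0,"dz": 0.0002,"wx": 0,"wy": 0,"wz": 0}]}}

```text
time: 15.03
tool_pos: [0.4486, -0.041, 0.0256]
orientation: [-1.936, 2.017, 0.428]
force: [-0.1, -4.9, 0.3]
grip_width: 0.0103
gripper_force: 2.7
```

{"op": "drive_tool", "data": {"rows": [{"dx": -0.0004,"dy": 0,"dz": 0.0002,"wx": 0,"wy": 0,"wz": 0},{"dx": 0,"dy": 0,"dz": 0,"wx": 0,"wy": 0,"wz": 0}]}}

```text
time: 15.2
tool_pos: [0.4486, -0.041, 0.0256]
orientation: [-1.936, 2.017, 0.428]
force: [-1.4, -6.2, 0.2]
grip_width: 0.0102
gripper_force: 2.9
```

{"op": "drive_tool", "data": {"rows": [{"dx": -0.0003,"dy": 0,"dz": 0.0001,"wx": 0,"wy": 0,"wz": 0},{"dx": 0,"dy": 0,"dz": 0,"wx": 0,"wy": 0,"wz": 0},{"dx": 0,"dy": 0,"dz": 0,"wx": 0,"wy": 0,"wz": 0},{"dx": 0,"dy": 0,"dz": 0,"wx": 0,"wy": 0,"wz": 0},{"dx": 0,"dy": 0,"dz": 0,"wx": 0,"wy": 0,"wz": 0},{"dx": 0,"dy": 0,"dz": 0,"wx": 0,"wy": 0,"wz": 0}]}}

```text
time: 15.7
tool_pos: [0.4486, -0.041, 0.0256]
orientation: [-1.937, 2.018, 0.427]
force: [-0.4, -7.1, -1.0]
grip_width: 0.0101
gripper_force: 3.4
```

Seated at about 7 N for half a second. Now I'll withdraw straight back, gently at first, then rise.

{"op": "drive_tool", "data": {"rows": [{"dx": 0.0009,"dy": 0,"dz": -0.0004,"wx": 0,"wy": 0,"wz": 0},{"dx": 0.0018,"dy": 0,"dz": -0.0008,"wx": 0,"wy": 0,"wz": 0},{"dx": 0.009,"dy": 0,"dz": -0.0042,"wx": 0,"wy": 0,"wz": 0},{"dx": 0.0136,"dy": 0,"dz": -0.0063,"wx": 0,"wy": 0,"wz": 0},{"dx": 0.0136,"dy": 0,"dz": -0.0063,"wx": 0,"wy": 0,"wz": 0},{"dx": 0.0136,"dy": 0,"dz": -0.0063,"wx": 0,"wy": 0,"wz": 0},{"dx": 0.0136,"dy": 0,"dz": -0.0063,"wx": 0,"wy": 0,"wz": 0},{"dx": 0.0136,"dy": 0,"dz": -0.0063,"wx": 0,"wy": 0,"wz": 0}]}}

```text
time: 16.37
tool_pos: [0.4451, -0.1283, 0.0253]
orientation: [-1.935, 2.015, 0.43]
force: [-0.3, 0.2, 0.1]
grip_width: 0.0104
gripper_force: 0.0
```

{"op": "drive_tool", "data": {"rows": [{"dx": 0,"dy": 0,"dz": -0.03,"wx": 0,"wy": 0,"wz": 0},{"dx": 0,"dy": 0,"dz": -0.03,"wx": 0,"wy": 0,"wz": 0},{"dx": 0,"dy": 0,"dz": -0.03,"wx": 0,"wy": 0,"wz": 0},{"dx": 0,"dy": 0,"dz": -0.03,"wx": 0,"wy": 0,"wz": 0},{"dx": 0,"dy": 0,"dz": 0,"wx": 0,"wy": 0,"wz": 0},{"dx": 0,"dy": 0,"dz": 0,"wx": 0,"wy": 0,"wz": 0}]}}

```text
time: 16.87
tool_pos: [0.4439, -0.1792, 0.1357]
orientation: [-1.934, 2.015, 0.425]
force: [0.3, -0.0, -0.7]
grip_width: 0.0105
gripper_force: 0.0
```

Run:
```python
from fit import *
import plan as p
lying=lambda q:[box(*q,0,.105,.023,.04,.014)]
p.where(); im=[]
for c in ('top','scene'):
    s=eyes.snapshot(c); d=silhouettes(s,'carton')
    if d:
        x,e=fit([(s,d[0]['mask'].astype(np.float32))],lying,[.449,-.03,1.53]); print(d[0]['confidence'],x,e,p.Q.inv().apply(np.r_[x[:2],0]-p.O),x[2]-p.PSI)
    for n in('cup','dish','glass_box'): print(n,tips(s,n)[:1])
    im.append(s['img'])
cv2.imwrite('pics/end.png',np.vstack([cv2.resize(im[0][170:270,210:380],(510,300)),cv2.resize(im[1][150:280,180:401],(510,300))]))
```

```text
t 16.87 reader-frame mm [-113.9    2.   135.7] F [-0.01 -0.34 -0.73] w 0.0105
0.78 [ 0.4508 -0.0306  1.5374] 0.031 [0.0348832  0.00112365 0.        ] 0.007400000000000073
cup [(0.68, array([ 5.423e-01, -2.920e-02, -3.000e-04]))]
dish [(0.61, array([ 5.436e-01, -1.207e-01, -4.000e-04]))]
glass_box [(0.85, array([ 5.382e-01,  5.140e-02, -3.000e-04]))]
0.97 [ 0.4471 -0.0338  1.5066] 0.04 [0.03153495 0.00469006 0.        ] -0.023400000000000087
cup [(0.81, array([ 0.5426, -0.0311, -0.002 ]))]
dish [(0.71, array([ 5.419e-01, -1.212e-01,  1.000e-04]))]
glass_box [(0.56, array([0.5368, 0.0432, 0.0007]))]
```

View pics/end.png

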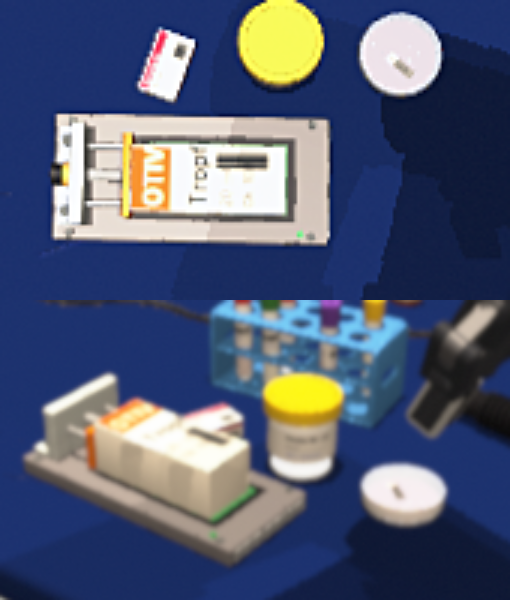

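The carton lies square against the orange plate (top view (128,175)), the bystanders are in place and the hand is clear.

```bash
python3 -c "
from h import *
print(manip.sign_off())"
```

```text
the job is handed in; nothing more can be done
None
```

The carton lies flat on the reader, seated against the orange stop plate at about 7 N; the hand is clear, the cup, dish and little box show no visible movement, and the job was handed in at about 17 s (no verdict returned).

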